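# Crank the sample vial in front of the reader

### The job

Slide the clear cover on the positioner's sloping panel all the way open and turn the handwheel under it until the vial on top stands centred in front of the reader's snout (within 3 mm). Then slide the cover fully shut again. Move the vial only by the wheel, never touching it or its carriage, and leave the glassware and other things around as they are.

Things in the scene. Friction and masses are not known exactly. Their poses are not given: they have to be found in the camera images.
- console: Sample positioner: a cream sheet-metal console fixed on the bench, 400 mm wide, 272 mm deep, sloped panel to the robot, flat deck 126 mm above the bench behind it. Origin on the bench under the panel's centre; x away from the robot, y to the left, z up. It spans x -71 to +201 mm and y -125 to +275 mm; the deck starts at x = +71 mm.
- panel_centre (a point): Point on the surface of the sloped panel, 85 mm above the bench. The panel is 165 mm long up the slope and rises 30 deg from level. Axes: x up the slope (away from the robot), y left along the panel, z out of the panel, square to it (30 deg from vertical, towards the robot). The handwheel turns about this z axis.
- wheel_centre (a point): On the handwheel's axis, 40 mm out from the panel, axes as panel_centre (does not turn). Plain dished steel wheel, no crank pin: its rim is a round wall 10 mm thick (radius 50 to 60 mm) from 10 to 46 mm above the panel, open inside down to a flat web at 16 mm and a hub of radius 14 mm up to 19 mm. Grip the rim with one finger inside, one outside; turn, let go, regrip.
- wheel (a joint): Handwheel angle (rad), limits -6 to 6, positive anticlockwise seen from outside the panel. It drives the vial's carriage by rack and pinion, 20 mm towards the console's +y (left) per rad. Stiff (about 0.5 N m), stays where it is left. Starts near 0.
- cover (a joint): How far (m) the clear cover has slid: 0 shut, centred over the wheel; 0.19 fully open. A clear plate 150 mm up the slope by 136 mm wide in an aluminium frame, its top 62 mm above the panel, skirts at its upper and lower edges on low rails. It slides along the panel's +y (left seen from the robot), about 3 N.
- cover_grip (a point): Point to grip on the cover's handle, a black bar in the middle of the cover: 14 mm thick along the sliding direction, 60 mm long up the slope, standing from 62 to 96 mm above the panel (square to it); the point is in its middle, 85 mm above the panel. Axes as panel_centre.
- vial (a point): Middle of the glass vial (22 mm diameter, white cap, top 73 mm above the deck) clipped in the carriage, 45 mm above the deck, on the vial's axis. Axes as the console.
- carriage: Aluminium block 58 x 44 x 16 mm with the vial, running along the console's y on two rods on the deck, 105 mm behind the console's origin; its own origin is on the deck under the vial's axis.
- snout (a point): Tip of the reader's snout, a dark steel tube (11 mm diameter) on a grey block 34 mm wide and 64 mm tall, fixed behind the carriage's track 46 to 66 mm left or right of its middle (a like block without snout is on the other side). It points forward (-x), 45 mm above the deck. Axes as the console: the vial is centred in front when its y in this frame is 0, 24 mm before the tip.
- jar: Bystander: white plastic jar with black cap, 58 mm diameter, 100 mm tall, standing right of the console; origin under its base.
- dropper0: Bystander: small glass dropper bottle, 26 mm diameter, 75 mm tall, standing in front of the console's left part; origin under its base.
- dropper1: Bystander: another such dropper bottle, beside it.
- dropper2: Bystander: another such dropper bottle, standing on the left end of the console's deck.
- beaker: Bystander: glass beaker, 72 mm diameter, 90 mm tall, left of the console; origin under its base.
- spatula: Bystander: spatula lying on the bench right of the console.

How it is judged:
On the way, in this order (a step that is already met when the one before it is completed fails the run):
1. the cover is slid open (value of joint cover above 0.15 m), for 0.2 s.
2. the vial is cranked in front of the reader's snout (y of vial in the frame of snout between -0.003 and 0.003 m), for 0.2 s.
At the end, for the whole second after the job is handed in: The vial's axis is within 3 mm of the snout's centre line along the carriage's travel, the cover is shut to within 6 mm of its stop, and wheel and cover are at rest (all of step 2 and value of joint cover below 0.006 m and velocity of joint wheel between -0.05 and 0.05 rad/s and velocity of joint cover between -0.01 and 0.01 m/s); the robot touches nothing.
It fails at once if a bystander was shoved more than 25 mm or tipped (distance of any of jar, dropper0, dropper1, dropper2, beaker, spatula from where it was at the start of the episode above 0.025 m or angle between any of jar, dropper0, dropper1, dropper2, beaker's own z axis and vertical above 0.35 rad).
It fails at once if the robot touched the vial or its carriage (contact force between any of the fingers, the arm and carriage above 1 N).
It also fails if it takes over 72 s, if anything falls off the work surface, if the arm or the gripper's body presses on something with over 40 N, if the wrist force passes 120 N, or if a joint passes its speed limit or range.

### The arm

A 7-joint arm with a two-finger parallel gripper is mounted at the origin on the work surface. World frame = base frame: x ahead of the robot, y to its left, z up, the work surface at z = 0. Lengths are in m, angles in rad, forces in N, time in s.
With the tool pointing down it reaches from about 0.425 to 0.925 m from the base axis. Payload 6.8 kg.
Tool frame: the origin (TCP) lies between the finger pads; the fingertips stand r.tip_extent ahead of it and the grasp point (between the pads) lies 5 mm behind it (r.tip_extent is the distance from the TCP to the fingertips, in m); y points along the fingers, x is the direction in which the jaws open and shut, and the axes are right-handed (so a half turn about y gives the same grasp; the last joint's range is limited). The gripper opens to 85 mm and grips with 20 to 120 N. Pads are 22 mm wide; open, the fingers measure 114 mm over their backs; the gripper's body (76 mm by 85 mm) begins 54 mm behind the grasp point. The pads swing forward as they close: fully open they stand 13 mm farther back than shut.
Start: joints at [-1.403, 0.477, 0.022, 1.555, -0.011, 1.109, -0.083], TCP at [0.184, 0.65, 0.245] pointing down, gripper open.
Joint ranges: [-2.96, 2.96], [-0.34, 2.1], [-1.41, 1.46], [0.24, 2.44], [-1.37, 4.51], [0.17, 1.92], [-2.96, 2.96]. Speed limits (rad/s): [2.39, 2.39, 3.14, 3.14, 3.14, 3.14, 3.14].

### API

Orientations are given as a rotation vector (axis times angle).
In Python, from bench import r gives the robot as it stands.
- The arm moves only by the tool send_rows, never from a script. Its argument "plan" is a list of rows, each a list of 5 numbers: the shift along the tool's x, y, z in cm, then the turn about the tool's y in degrees, then the opening, from 0 (shut) to 1 (fully open). In form: [[dx, dy, dz, spin, grip], ...]. A call has 1 to 12 rows; each row shifts and turns the commanded pose from where the row before left it, along the tool's axes as they then stand; what a row does not reach is not made up. A row lasts 1/8 s, in which the tool goes at most 62.5 mm and 10.7 degrees, less where a joint would pass 70% of its speed; a pose out of reach is approached as far as the arm can. A call is refused whole if a number of a shift passes 6.25 or a number of a turn 10.7, either way. A call with a gripper value outside its range is refused whole. The fingers move at their own pace and stop on an object; "force" is the grip in N (left out, the last holds). Time passes only in rows, so rows that do not move let the fingers close. It gives the time, the measured TCP pose, the force and the opening at its end, in the units of the state.
- r.get_obs(): the state, without advancing time (a new reading comes with each control period).
- r.grab_frame(name): name is "scene" or "top" or "wrist"; returns a dict with "image" (400x640x3 uint8, red, green, blue), "camera_matrix" (3x3 intrinsics, pixels), "cam_to_world" (4x4, takes a point from camera to world coordinates). Camera axes: x right, y down, z forward; pixel columns grow to the right and rows downward; lengths in m; the calibration is good to about 2 mm. The wrist camera is an equidistant fisheye: a pixel r from the principal point sees the ray r / f radians off the axis. A picture is of the moment at which its call begins. There is no depth.
- r.hand_in(): hands the job in, once; it reports no verdict.
Trained networks look in the newest picture that a camera, given by its name, has taken for a name from the list of things; names that differ only in an ending like _2 or _b are one class to them, and where a whole thing is asked for, a point or a joint stands for the part that bears it (a point fixed in the world has none). Each returns a list of dicts, best first, with "p" (0 to 1); they miss things now and then, are a little off and sometimes report something else, mostly with a low value. They report only what shows in the picture. A call takes as long as a camera call.
- r.recognise(camera, target): "rect" ([left, top, right, bottom] in pixels, round what is visible of it).
The state is a dict: "clock": time; "joints": joint angles; "qvel": joint speeds; "tau": joint torques, N m; "tcp_pos": TCP position; "orientation": TCP orientation; "contact_force": force on the tool from outside, world axes, zero at the start; "moment": the same for the moment, N m; "grip_width": finger opening in m.
Only numpy, scipy, OpenCV 4.12 (cv2) and the standard library are available. Lean on these libraries where they do the work, as an engineer would, in place of code of your own. Each camera call takes 0.05 s, during which the arm holds its last target.

## Working session

There is one attempt and no reset: what is moved stays moved. The work goes in short steps, Python scripts to look and compute and a tool call to move; the robot and the scene stay as the last step left them, time stands still between calls to the robot, and variables do not carry over. Pictures are saved under pics/ and viewed, and the job is handed in when it is done.

Besides the shell and the picture viewer there is one more tool, called as name(argument=value, ...) on one line, values as JSON. send_rows: Moves the arm, as the interface text tells. Its arguments: {"type":"object","properties":{"plan":{"type":"array","items":{"type":"array","items":{"type":"number"}}},"force":{"type":"number"}},"required":["plan"]}

```bash
mkdir -p pics; ls
python3 - <<'E'
from bench import r
import cv2
o=r.get_obs()
for k,v in o.items(): print(k,v)
print(r.tip_extent)
for n in ["scene","top","wrist"]:
    f=r.grab_frame(n); cv2.imwrite(f"pics/{n}0.png",f["image"][:,:,::-1]); print(n,f["camera_matrix"],f["cam_to_world"])
    for t in ["console","wheel","cover","cover_grip","vial","carriage","snout","jar","dropper0","beaker","spatula"]:
        print(t,[(x["p"],x["rect"]) for x in r.recognise(n,t)][:4])
print(r.get_obs()["clock"])
E
```

```text
pics
clock 0.0
joints [-1.40309978  0.47784235  0.02232924  1.55647875 -0.01148369  1.10931739
 -0.08308837]
qvel [ 0.00124217  0.00069332 -0.00086483 -0.00045877  0.00093628 -0.00191412
  0.0001374 ]
tau [-6.23711712e-04 -5.96461451e+01  1.60791703e+00 -2.81207693e+01
  1.25252220e-02  9.39740217e-03 -1.02915888e-05]
tcp_pos [0.18366399 0.64892068 0.24428566]
orientation [-1.32842651 -1.00270251  1.00508477]
contact_force [1.01530835 0.40970712 0.24247839]
moment [-0.007511   -0.01693759  0.00149642]
grip_width 0.08531786803546772
0.014
scene [[411.62648389   0.         323.75177628]
 [  0.         411.62648389 195.01067454]
 [  0.           0.           1.        ]] [[-0.57052575  0.63033099 -0.52648192  1.15729835]
 [ 0.82126978  0.44102504 -0.36195699  0.36647449]
 [ 0.004039   -0.63888948 -0.76928793  0.95713814]
 [ 0.          0.          0.          1.        ]]
console [(0.74, [215.9, 156.6, 398.4, 308.1]), (0.27, [275.5, 210.8, 291.9, 240.3])]
wheel [(0.62, [406.0, 210.9, 435.4, 250.9]), (0.51, [313.0, 185.2, 322.3, 197.2])]
cover [(0.71, [267.9, 155.7, 337.6, 207.2])]
cover
[... 1349 characters left out ...]
7.1, 262.9, 181.9])]
beaker [(0.59, [331.7, 149.9, 351.8, 174.2])]
spatula [(0.63, [454.8, 195.7, 492.6, 303.0])]
wrist [[309.70691629   0.         321.46885638]
 [  0.         309.70691629 200.77438788]
 [  0.           0.           1.        ]] [[ 2.72439167e-01  9.27616832e-01  2.55546304e-01  1.19231635e-01]
 [ 9.62172980e-01 -2.62588516e-01 -7.25977148e-02  6.68163504e-01]
 [-2.39337416e-04  2.65658210e-01 -9.64067248e-01  3.73551424e-01]
 [ 0.00000000e+00  0.00000000e+00  0.00000000e+00  1.00000000e+00]]
console []
wheel []
cover [(0.46, [137.8, 374.4, 168.7, 400.0])]
cover_grip []
vial []
carriage []
snout []
jar []
dropper0 []
beaker []
spatula [(0.69, [0.4, 352.5, 40.9, 398.6])]
1.8
```

Run:
```python
import cv2
for n,(x0,y0,x1,y1) in dict(scene=(190,110,450,320),top=(210,110,500,310)).items():
    im=cv2.imread(f"pics/{n}0.png")[y0:y1,x0:x1]
    s=min(800/(x1-x0),600/(y1-y0)); print(n,s)
    cv2.imwrite(f"pics/{n}0c.png",cv2.resize(im,None,fx=s,fy=s,interpolation=cv2.INTER_CUBIC))
```

```text
scene 2.857142857142857
top 2.7586206896551726
```

View pics/scene0.png

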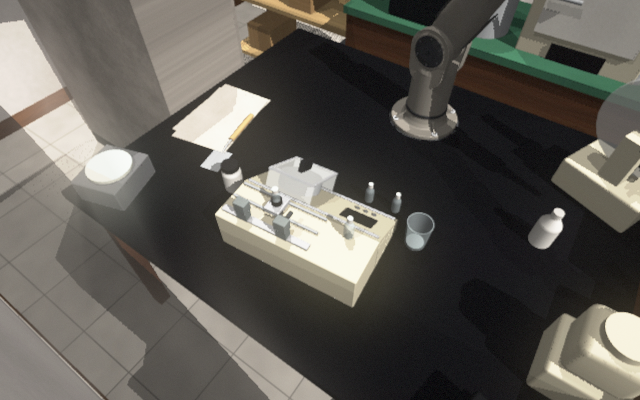

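View pics/scene0c.png

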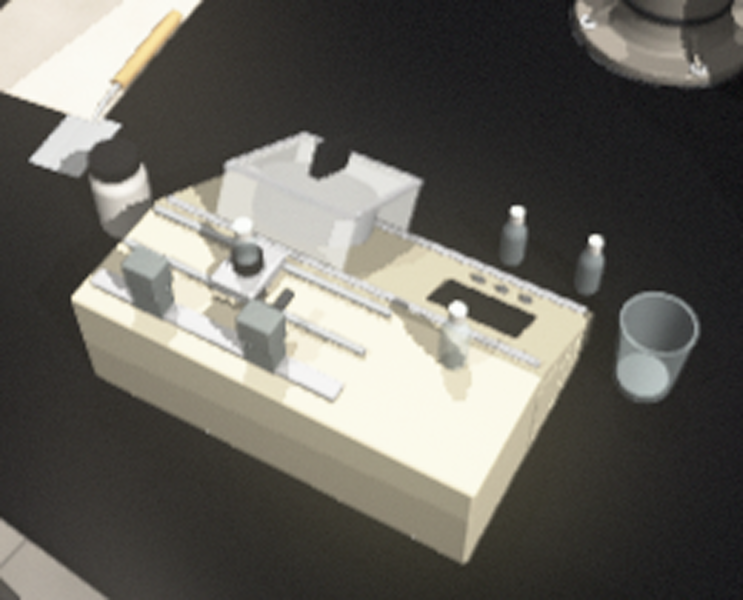

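View pics/top0c.png

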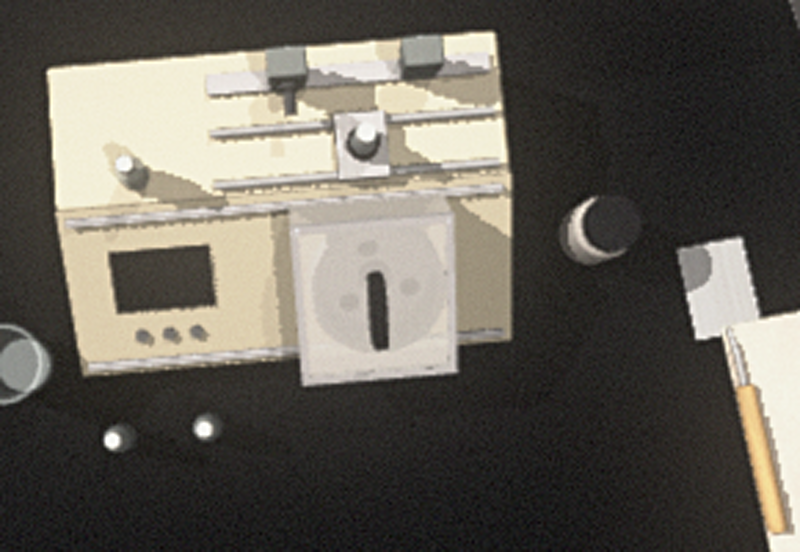

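```bash
cat > h.py <<'E'
import numpy as np, json
from scipy.spatial.transform import Rotation as R
from scipy.optimize import least_squares
C={}
C['scene']=(np.array([[411.62648389,0,323.75177628],[0,411.62648389,195.01067454],[0,0,1]]),np.array([[-0.57052575,0.63033099,-0.52648192,1.15729835],[0.82126978,0.44102504,-0.36195699,0.36647449],[0.004039,-0.63888948,-0.76928793,0.95713814],[0,0,0,1]]))
C['top']=(np.array([[440.42977746,0,316.69141036],[0,440.42977746,199.36637132],[0,0,1]]),np.array([[1.59817719e-02,-9.94363933e-01,1.04809116e-01,4.90888963e-01],[-9.99871925e-01,-1.58049386e-02,2.51756855e-03,-4.65435929e-02],[-8.46877732e-04,-1.04835927e-01,-9.94489171e-01,1.17900635],[0,0,0,1]]))
def proj(c,P):
    K,T=C[c]; P=np.atleast_2d(P); q=(P-T[:3,3])@T[:3,:3]; q=q@K.T; return q[:,:2]/q[:,2:]
def con2w(p,P):
    P=np.atleast_2d(P); c,s=np.cos(p[2]),np.sin(p[2])
    return np.c_[p[0]+c*P[:,0]-s*P[:,1],p[1]+s*P[:,0]+c*P[:,1],P[:,2]]
c30,s30=np.cos(np.pi/6),.5
def pan2con(P):
    P=np.atleast_2d(P); return np.c_[c30*P[:,0]-s30*P[:,2],P[:,1],.085+s30*P[:,0]+c30*P[:,2]]
E
cat > fit.py <<'E'
from h import *
L=[('top',(48,70),(.201,.275,.126)),('top',(495,33),(.201,-.125,.126)),('top',(85,375),(-.071,.275,.044)),('top',(511,340),(-.071,-.125,.044)),('top',(511,173),(.071,-.125,.126)),
('scene',(475,495),(.201,.275,.126)),('scene',(465,562),(.201,.275,0)),('scene',(73,297),(.201,-.125,.126)),('scene',(97,376),(.201,-.125,0)),('scene',(590,315),(-.071,.275,.044))]
obs=[]
for c,u,P in L:
    o,s=((210,110),800/290) if c=='top' else ((190,110),800/280 if 0 else 2.857142857)
    obs.append((np.array(u)/s+o))
def f(p): return np.concatenate([proj(c,con2w(p,P))[0]-u for (c,_,P),u in zip(L,obs)])
s=least_squares(f,[.55,-.1,0],loss='soft_l1'); print(s.x); print(f(s.x).reshape(-1,2).round(1))
p=s.x
for n,P in dict(cover=(0,0,.085),covertopnear=(-.075,0,.062),chandle=(0,0,.096)).items():
    w=con2w(p,pan2con(P)); print(n,w)
    for c in C: print(c,proj(c,w), (proj(c,w)-((210,110) if c=='top' else (190,110)))*(2.7586 if c=='top' else 2.857))
# snout/vial: y in console by top & scene
E
python3 fit.py
```

```text
[ 0.58478683 -0.1149898   0.10349539]
[[-1.1 -0.3]
 [-0.2 -0.9]
 [-0.9  0.6]
 [-0.1 -0.4]
 [-0.3  0.6]
 [-0.4 -0.5]
 [-0.1  0.3]
 [-2.  -0.6]
 [-1.2 -0.7]
 [ 0.8 -1.6]]
cover [[ 0.54251424 -0.1193805   0.15861216]]
scene [[304.72197081 161.15087902]] [[327.7606706  146.13806136]]
top [[348.86735826 223.88834944]] [[383.07949449 314.17240078]]
covertopnear [[ 0.48934835 -0.12490266  0.10119358]]
scene [[314.76808714 163.51983082]] [[356.46242497 152.90615666]]
top [[349.26065601 246.94936918]] [[384.16444568 377.78852981]]
chandle [[ 0.53704367 -0.11994871  0.16813844]]
scene [[305.64821147 157.39139947]] [[330.40694018 135.39722828]]
top [[349.39360906 226.07294625]] [[384.53120994 320.19882954]]
```

```bash
cat >> h.py <<'E'
CP=np.array([0.58478683,-0.1149898,0.10349539])
def plan(wps,pos=None,rot=None):
    """wps: list of (pos, yawdelta_deg_total_abs or None, grip, nrows). yaw = world turn (deg, +ccw) relative to current"""
    from bench import r
    o=r.get_obs()
    p=np.array(o['tcp_pos']) if pos is None else np.array(pos)
    Q=R.from_rotvec(o['orientation']) if rot is None else rot
    rows=[];cy=0
    for P,y,g,n in wps:
        P=np.array(P);p0=p.copy();y0=cy
        for i in range(1,n+1):
            tp=p0+(P-p0)*i/n; ty=y0+(y-y0)*i/n
            d=Q.inv().apply(tp-p)*100; d=d.round(2)
            s=round(-(ty-cy),1)
            p=p+Q.apply(d/100); Q=Q*R.from_rotvec([0,np.radians(s),0]); cy-=s
            rows.append([*(d+0.).tolist(),s+0.,g])
    print(json.dumps(rows)); return p,Q
def yawx(Q): # heading of tool x in world, deg
    x=Q.apply([1,0,0]); return np.degrees(np.arctan2(x[1],x[0]))
E
python3 - <<'E'
from h import *
from bench import r
o=r.get_obs(); Q=R.from_rotvec(o['orientation']); print(Q.as_matrix().round(3)); print(yawx(Q), 'console y heading',90+np.degrees(CP[2]))
# object rough
def ray(c,u,z):
    K,T=C[c]; d=T[:3,:3]@np.linalg.solve(K,[*u,1]); return T[:3,3]+d*(z-T[2,3])/d[2]
cr=lambda u:np.array(u)/2.7586+(210,110)
for n,u,z in [('jarcap',(610,225),.1),('dr2',(125,163),.2),('dr0',(205,427),.075),('dr1',(117,438),.075),('vialcap',(369,132),.199),('snoutblk',(286,56),.19)]:
    w=ray('top',cr(u),z); c,s=np.cos(CP[2]),np.sin(CP[2]); d=w[:2]-CP[:2]; print(n,w.round(3),'con',(c*d[0]+s*d[1]).round(3),(-s*d[0]+c*d[1]).round(3))
E
```

```text
[[ 0.272 -0.    -0.962]
 [ 0.962  0.     0.272]
 [ 0.    -1.     0.   ]]
74.1966313750765 console y heading 95.92984904606047
jarcap [ 0.628 -0.326  0.1  ] con 0.022 -0.214
dr2 [0.66  0.095 0.2  ] con 0.097 0.201
dr0 [0.443 0.034 0.075] con -0.126 0.163
dr1 [0.432 0.113 0.075] con -0.129 0.242
vialcap [ 0.689 -0.104  0.199] con 0.105 0.0
snoutblk [ 0.754 -0.035  0.19 ] con 0.177 0.062
```

Run:
```python
from h import *
plan([((.42,.40,.28),8,1,10),((.54,-.12,.25),21.7,1,14)])
```

```text
[[-1.76, -0.35, -2.95, -0.8, 1], [-1.8, -0.34, -2.93, -0.8, 1], [-1.84, -0.35, -2.9, -0.8, 1], [-1.88, -0.35, -2.88, -0.8, 1], [-1.92, -0.34, -2.85, -0.8, 1], [-1.95, -0.35, -2.82, -0.8, 1], [-2.0, -0.35, -2.79, -0.8, 1], [-2.04, -0.35, -2.77, -0.8, 1], [-2.08, -0.34, -2.74, -0.8, 1], [-2.11, -0.35, -2.71, -0.8, 1], [-3.56, 0.21, -1.35, -1.0, 1], [-3.59, 0.22, -1.29, -1.0, 1], [-3.61, 0.21, -1.23, -0.9, 1], [-3.63, 0.22, -1.17, -1.0, 1], [-3.64, 0.21, -1.11, -1.0, 1], [-3.67, 0.22, -1.05, -1.0, 1], [-3.68, 0.21, -0.97, -0.9, 1], [-3.7, 0.21, -0.93, -1.0, 1], [-3.72, 0.22, -0.85, -1.0, 1], [-3.72, 0.21, -0.8, -1.0, 1], [-3.75, 0.22, -0.72, -1.0, 1], [-3.75, 0.21, -0.66, -0.9, 1], [-3.76, 0.21, -0.61, -1.0, 1], [-3.78, 0.22, -0.53, -1.0, 1]]
```

send_rows(plan=[[-1.8,-0.35,-2.9,-0.8,1],[-1.8,-0.35,-2.9,-0.8,1],[-1.8,-0.35,-2.9,-0.8,1],[-1.9,-0.35,-2.9,-0.8,1],[-1.9,-0.35,-2.9,-0.8,1],[-1.9,-0.35,-2.8,-0.8,1],[-2,-0.35,-2.8,-0.8,1],[-2,-0.35,-2.8,-0.8,1],[-2.1,-0.35,-2.8,-0.8,1],[-2.1,-0.35,-2.7,-0.8,1]])

```text
clock: 3.05
tcp_pos: [0.4216, 0.3998, 0.2806]
orientation: [-1.27, -1.109, 1.108]
contact_force: [0.9, 0.5, -1.0]
grip_width: 0.0853
```

send_rows(plan=[[-3.6,0.2,-1.3,-1,1],[-3.6,0.2,-1.3,-1,1],[-3.6,0.2,-1.2,-1,1],[-3.6,0.2,-1.2,-1,1],[-3.6,0.2,-1.1,-1,1],[-3.7,0.2,-1,-1,1],[-3.7,0.2,-1,-1,1],[-3.7,0.2,-0.9,-1,1],[-3.7,0.2,-0.9,-1,1],[-3.7,0.2,-0.8,-1,1],[-3.8,0.2,-0.7,-1,1],[-3.8,0.2,-0.7,-0.9,1]])

```text
clock: 4.55
tcp_pos: [0.5244, -0.0466, 0.2565]
orientation: [-1.174, -1.263, 1.262]
contact_force: [0.1, -0.4, -0.8]
grip_width: 0.0856
```

Run:
```python
from h import *
plan([((.54,-.12,.25),95.93-yawx(R.from_rotvec(__import__('bench').r.get_obs()['orientation'])),1,3)])
```

```text
[[-2.48, 0.22, -0.34, -0.6, 1], [-2.48, 0.21, -0.32, -0.6, 1], [-2.48, 0.22, -0.29, -0.6, 1]]
```

send_rows(plan=[[-2.5,0.2,-0.3,-0.6,1],[-2.5,0.2,-0.3,-0.6,1],[-2.5,0.2,-0.3,-0.6,1],[0,0,0,0,1]])

```text
clock: 5.05
tcp_pos: [0.5392, -0.1216, 0.2503]
orientation: [-1.161, -1.282, 1.283]
contact_force: [-0.4, -0.6, -0.4]
grip_width: 0.0854
```

```bash
cat >> h.py <<'E'
def fproj(f,P):
    K=f['camera_matrix'];T=f['cam_to_world'];P=np.atleast_2d(P);q=(P-T[:3,3])@T[:3,:3]
    h=np.hypot(q[:,0],q[:,1]);th=np.arctan2(h,q[:,2]);return np.c_[K[0,2]+K[0,0]*th*q[:,0]/h,K[1,2]+K[1,1]*th*q[:,1]/h]
E
python3 - <<'E'
from h import *
from bench import r
import cv2
f=r.grab_frame('wrist');im=f['image'][:,:,::-1].copy()
o=r.get_obs();print(o['tcp_pos'],yawx(R.from_rotvec(o['orientation'])))
np.savez('w1.npz',**f)
print([(x['p'],x['rect']) for x in r.recognise('wrist','cover_grip')])
pts={'hT':[(-.03,-.007,.096),(.03,-.007,.096),(.03,.007,.096),(-.03,.007,.096)],'cov':[(-.075,-.068,.062),(.075,-.068,.062),(.075,.068,.062),(-.075,.068,.062)]}
for k,v in pts.items():
    u=fproj(f,con2w(CP,pan2con(v))); print(k,u.round(1).tolist()); 
    cv2.polylines(im,[(u*16).round().astype(np.int32)],True,(0,0,255),1,shift=4)
cv2.imwrite('pics/w1.png',im)
f=r.grab_frame('top');im=f['image'][:,:,::-1].copy()[110:310,210:410];cv2.imwrite('pics/t1.png',cv2.resize(im,None,fx=3,fy=3))
E
```

```text
[ 0.53919954 -0.11995192  0.25028003] 95.79436379897551
[(0.71, [243.5, 137.5, 415.8, 314.3]), (0.42, [118.3, 208.1, 187.5, 273.1])]
hT [[314.1, 170.8], [313.9, 252.6], [334.1, 252.6], [333.1, 170.7]]
cov [[248.3, 138.2], [240.0, 309.9], [407.9, 309.1], [397.9, 137.6]]
```

View pics/w1.png

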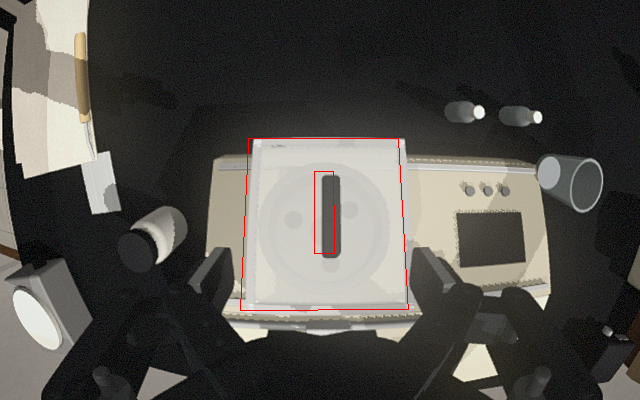

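Run:
```python
from h import *
import cv2
f=dict(np.load('w1.npz'));im=f['image'][:,:,::-1].copy()
th=np.linspace(0,2*np.pi,60)
def dr(img,fun,off,s):
    for v in [np.c_[.06*np.cos(th),.06*np.sin(th),0*th+.046],np.c_[.014*np.cos(th),.014*np.sin(th),0*th+.019],np.array([(-.0825,-.125,0),(.0825,-.125,0),(.0825,.275,0),(-.0825,.275,0)])]:
        u=(fun(con2w(CP,pan2con(v)))-off)*s
        cv2.polylines(img,[(u*16).round().astype(np.int32)],True,(0,0,255),1,shift=4)
im=cv2.resize(im[120:350,180:570],None,fx=2,fy=2,interpolation=cv2.INTER_CUBIC)
dr(im,lambda P:fproj(f,P),(180,120),2); cv2.imwrite('pics/w1b.png',im)
im=cv2.imread('pics/top0.png')[110:260,210:410]; im=cv2.resize(im,None,fx=4,fy=4,interpolation=cv2.INTER_CUBIC)
dr(im,lambda P:proj('top',P),(210,110),4); cv2.imwrite('pics/t0b.png',im)
```

```text
(no output)
```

View pics/w1b.png

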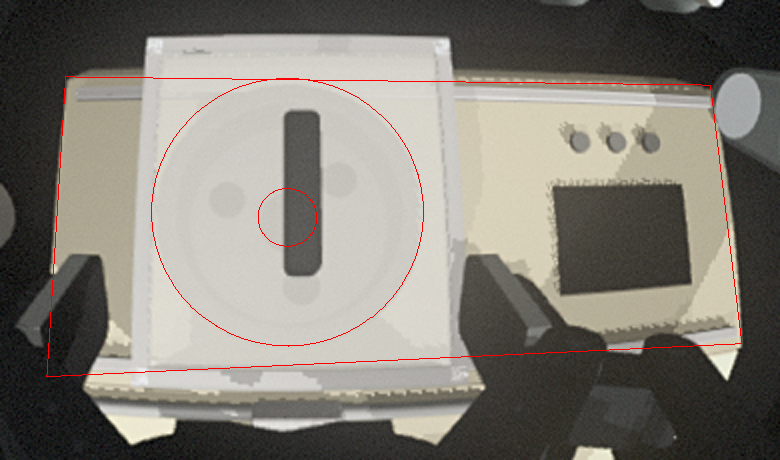

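View pics/t0b.png

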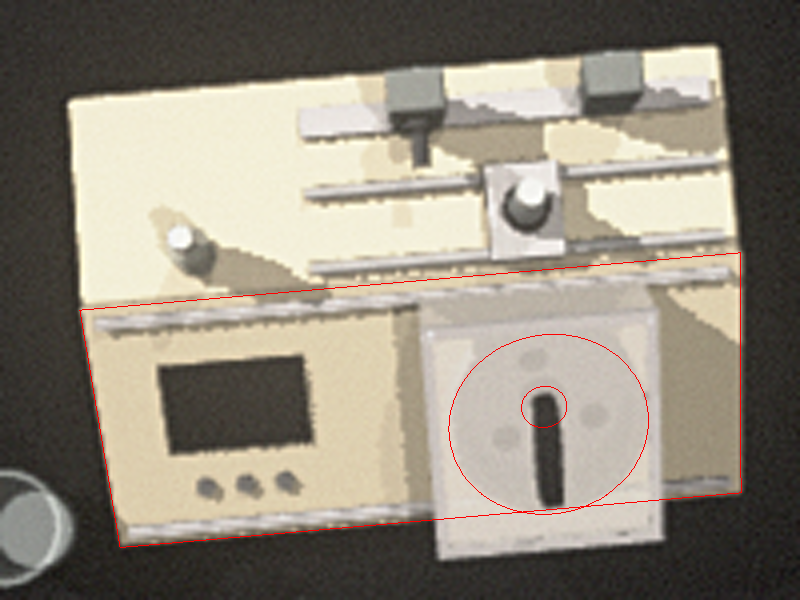

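```bash
cat > ov.py <<'E'
from h import *
import cv2
def box(x0,x1,y0,y1,z0,z1):
    a=[(x0,y0),(x1,y0),(x1,y1),(x0,y1)]
    return [np.array([(*q,z0) for q in a]),np.array([(*q,z1) for q in a])]
def draw(img,fun,off,s,CP,d):
    S=box(-.03,.03,d-.007,d+.007,.062,.096)+[box(-.075,.075,d-.068,d+.068,0,.062)[1]]+[np.array([(-.0825,-.125,0),(.0825,-.125,0),(.0825,.275,0),(-.0825,.275,0)])]
    for v in S:
        u=(fun(con2w(CP,pan2con(v)))-off)*s
        cv2.polylines(img,[(u*16).round().astype(np.int32)],True,(0,0,255),1,shift=4)
def both(CP,d,tag):
    f=dict(np.load('w1.npz'));im=f['image'][:,:,::-1].copy()
    im=cv2.resize(im[120:350,180:570],None,fx=2,fy=2,interpolation=cv2.INTER_CUBIC)
    draw(im,lambda P:fproj(f,P),(180,120),2,CP,d); cv2.imwrite(f'pics/w_{tag}.png',im)
    im=cv2.imread('pics/top0.png')[110:260,210:410]; im=cv2.resize(im,None,fx=4,fy=4,interpolation=cv2.INTER_CUBIC)
    draw(im,lambda P:proj('top',P),(210,110),4,CP,d); cv2.imwrite(f'pics/t_{tag}.png',im)
if __name__=='__main__': both(CP+[0,0.002,0],.003,'a')
E
python3 ov.py
```

```text
(no output)
```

View pics/w_a.png

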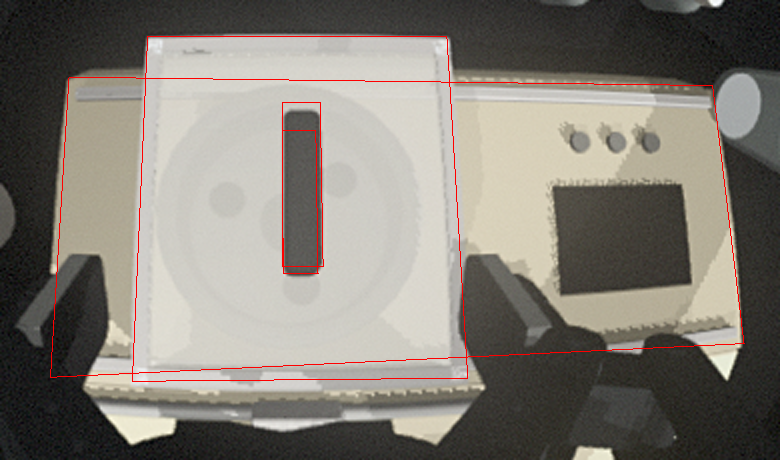

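View pics/t_a.png

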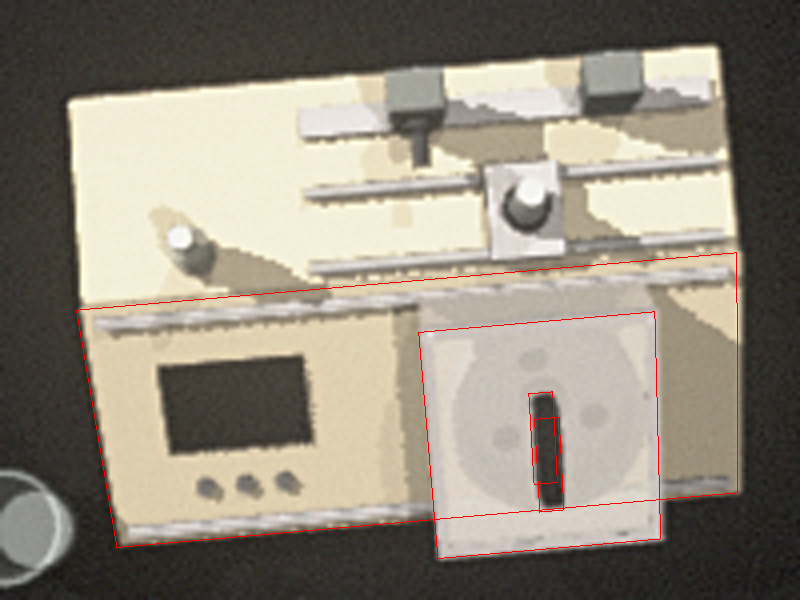

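```bash
cat >> h.py <<'E'
CPc=CP+[0,.002,0]
def tipw(P,cp=CP): return con2w(cp,pan2con(P))[0]+[0,0,.014]
E
python3 - <<'E'
from h import *
from bench import r
t=tipw((-.006,.003,.072),CPc);print(t); 
plan([(t+[0,0,.04],0,.6,2),(t,0,.6,4)])
E
```

```text
[ 0.54350118 -0.11426186  0.15835383]
[[0.18, 2.6, -0.23, 0.0, 0.6], [0.19, 2.59, -0.23, 0.0, 0.6], [0.0, 1.0, 0.0, 0.0, 0.6], [0.0, 1.0, 0.0, 0.0, 0.6], [0.0, 1.0, 0.0, 0.0, 0.6], [-0.01, 1.0, 0.0, 0.0, 0.6]]
```

send_rows(plan=[[0.2,2.6,-0.2,0,0.6],[0.2,2.6,-0.2,0,0.6],[0,1,0,0,0.6],[0,1,0,0,0.6],[0,1,0,0,0.6],[0,1,0,0,0.6],[0,0,0,0,0],[0,0,0,0,0],[0,0,0,0,0],[0,0,0,0,0]], force=40)

```text
clock: 6.45
tcp_pos: [0.5431, -0.1152, 0.1587]
orientation: [-1.159, -1.285, 1.284]
contact_force: [-0.9, 0.7, 1.4]
grip_width: 0.0134
```

send_rows(plan=[[1,0,0,0,0],[2,0,0,0,0],[2.5,0,0,0,0],[2.5,0,0,0,0],[2.5,0,0,0,0],[2.5,0,0,0,0],[2.5,0,0,0,0],[1.7,0,0,0,0],[0.8,0,0,0,0],[0,0,0,0,0]])

```text
clock: 7.7
tcp_pos: [0.5249, 0.0653, 0.1586]
orientation: [-1.158, -1.287, 1.284]
contact_force: [2.0, 2.9, 0.8]
grip_width: 0.0131
```

Run:
```python
from h import *
from bench import r
o=r.get_obs();print(yawx(R.from_rotvec(o['orientation'])),o['contact_force'],o['moment'],o['tcp_pos'])
```

```text
95.95607773420764 [2.02404799 2.91146041 0.77671606] [ 0.48767419 -0.57990054 -0.05901465] [0.52493217 0.06529306 0.15863607]
```

send_rows(plan=[[0.3,0,0,0,0],[0.3,0,0,0,0],[0,0,0,0,0]])

```text
clock: 8.07
tcp_pos: [0.5245, 0.0692, 0.1586]
orientation: [-1.161, -1.285, 1.283]
contact_force: [4.7, -1.0, 2.9]
grip_width: 0.0131
```

send_rows(plan=[[0,0,0,0,0.6],[0,0,0,0,0.6],[0,-2,0,0,0.6],[0,-4,0,0,0.6],[-2,-4,0,0,0.6],[-5,0,0,0,0.6],[-5,0,0,0,0.6],[-5,0,0,0,0.6],[-5,0,0,0,0.6],[0,0,0,0,0.6]])

```text
clock: 9.32
tcp_pos: [0.5449, -0.1536, 0.258]
orientation: [-1.162, -1.277, 1.281]
contact_force: [0.5, 0.5, -0.3]
grip_width: 0.0513
```

Run:
```python
from h import *
from bench import r
import cv2
o=r.get_obs();print(o['tcp_pos'],yawx(R.from_rotvec(o['orientation'])))
f=r.grab_frame('wrist');np.savez('w2.npz',**f)
im=cv2.resize(f['image'][120:400,150:540,::-1],None,fx=2,fy=2,interpolation=cv2.INTER_CUBIC)
th=np.linspace(0,2*np.pi,60)
for R_,n in [(.06,.046),(.05,.046),(.014,.019)]:
    u=(fproj(f,con2w(CP,pan2con(np.c_[R_*np.cos(th),R_*np.sin(th),0*th+n])))-(150,120))*2
    cv2.polylines(im,[(u*16).round().astype(np.int32)],True,(0,0,255),1,shift=4)
cv2.imwrite('pics/w2.png',im)
f=r.grab_frame('scene');im=cv2.resize(f['image'][150:280,210:400,::-1],None,fx=4,fy=4,interpolation=cv2.INTER_CUBIC);cv2.imwrite('pics/s2.png',im)
```

```text
[ 0.54492217 -0.1535877   0.25800538] 95.47582898405976
```

View pics/w2.png

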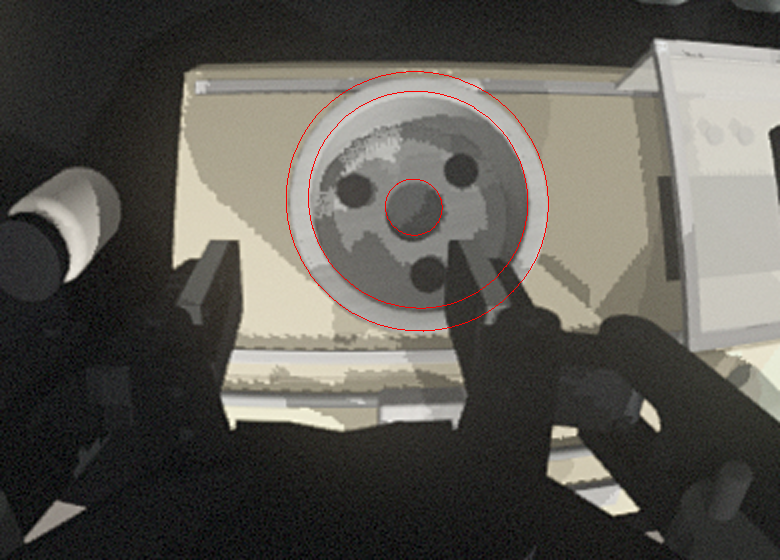

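View pics/s2.png

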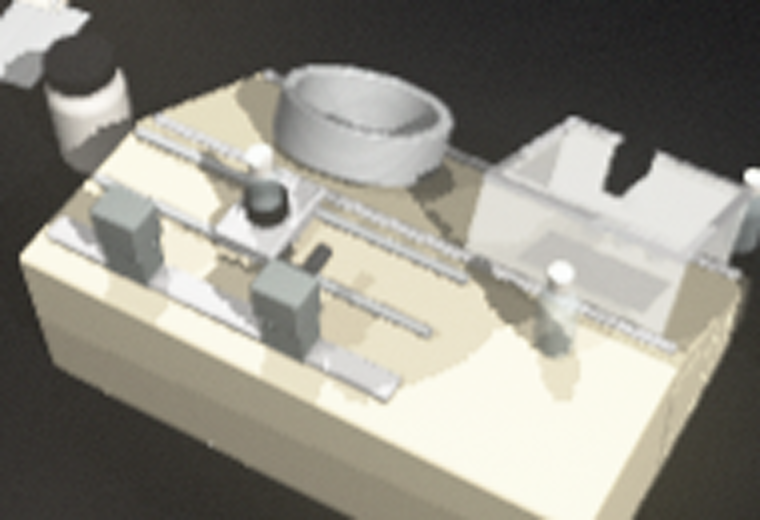

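```bash
cat >> h.py <<'E'
RR=.055
def rim(a,n=.026,dr=0):
    a=np.radians(a); return tipw((RR*np.sin(a)-.0058,-(RR+dr)*np.cos(a),n))
def yawt(a): return 95.93+a
def goto(seq,grip=None):
    """seq of (pos,heading_abs,grip,n)"""
    from bench import r
    o=r.get_obs(); h=yawx(R.from_rotvec(o['orientation']))
    return plan([(p,a-h,g,n) for p,a,g,n in seq])
E
python3 - <<'E'
from h import *
t=rim(-25);print(t)
goto([(t+[0,0,.05],yawt(-25),.5,4),(t,yawt(-25),.5,4)])
E
```

```text
[ 0.55198786 -0.1685116   0.10699466]
[[-0.51, 2.52, -0.11, 6.2, 0.5], [-0.5, 2.51, -0.17, 6.3, 0.5], [-0.48, 2.52, -0.22, 6.2, 0.5], [-0.45, 2.52, -0.27, 6.2, 0.5], [0.0, 1.25, 0.0, 0.0, 0.5], [0.0, 1.25, 0.0, 0.0, 0.5], [0.0, 1.25, 0.0, 0.0, 0.5], [0.0, 1.25, 0.0, 0.0, 0.5]]
```

send_rows(plan=[[-0.5,2.5,-0.1,6.2,0.5],[-0.5,2.5,-0.2,6.2,0.5],[-0.5,2.5,-0.2,6.2,0.5],[-0.45,2.5,-0.3,6.2,0.5],[0,0,0,0,0.5]])

```text
clock: 10.05
tcp_pos: [0.5519, -0.1668, 0.1564]
orientation: [-1.342, -0.962, 0.967]
contact_force: [-0.3, -0.2, -0.5]
grip_width: 0.0431
```

Run:
```python
from h import *
from bench import r
import cv2
f=r.grab_frame('wrist')
im=cv2.resize(f['image'][120:400,150:540,::-1],None,fx=2,fy=2,interpolation=cv2.INTER_CUBIC)
cv2.imwrite('pics/w3.png',im)
goto([(rim(-25),yawt(-25),.5,4)])
```

```text
[[-0.04, 1.27, 0.01, 0.1, 0.5], [-0.04, 1.27, 0.0, 0.1, 0.5], [-0.03, 1.26, 0.01, 0.1, 0.5], [-0.04, 1.27, 0.0, 0.1, 0.5]]
```

View pics/w3.png

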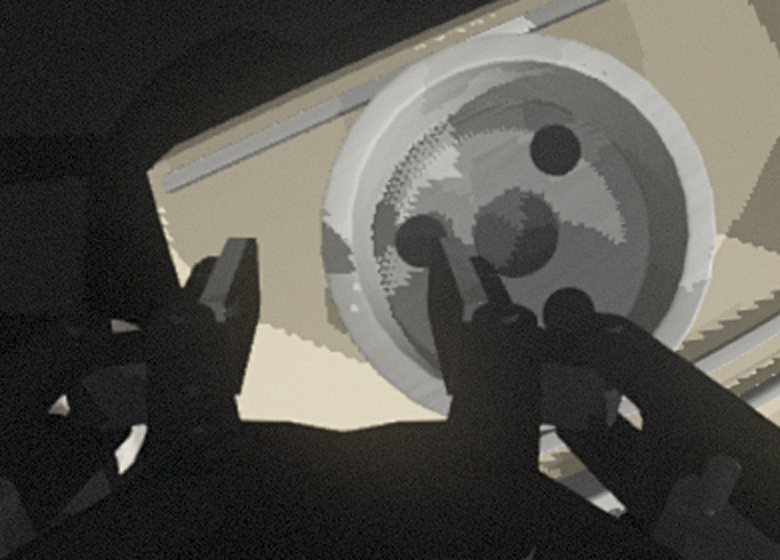

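send_rows(plan=[[0,1.3,0,0,0.5],[0,1.25,0,0,0.5],[0,1.25,0,0,0.5],[0,1.25,0,0,0.5],[0,0,0,0,0],[0,0,0,0,0],[0,0,0,0,0],[0,0,0,0,0]], force=45)

```text
clock: 11.1
tcp_pos: [0.5535, -0.1668, 0.1075]
orientation: [-1.344, -0.965, 0.963]
contact_force: [1.5, 5.2, -5.1]
grip_width: 0.0121
```

Run:
```python
from h import *
from bench import r
o=r.get_obs();p=np.array(o['tcp_pos']);print(p-rim(-25),yawx(R.from_rotvec(o['orientation']))-yawt(-25),o['contact_force'])
off=p-rim(-25)
goto([(rim(a)+off,yawt(a)+0.,0,1) for a in range(-20,31,5)])
```

```text
[0.00152193 0.00172776 0.00049512] 0.2642802885750797 [ 1.48562866  5.19425833 -5.0783145 ]
[[-0.01, -0.22, -0.43, -4.7, 0], [0.01, -0.23, -0.42, -5.0, 0], [0.0, -0.24, -0.42, -5.0, 0], [0.01, -0.23, -0.41, -5.0, 0], [0.02, -0.24, -0.42, -5.0, 0], [0.02, -0.24, -0.41, -5.0, 0], [0.03, -0.24, -0.42, -5.0, 0], [0.03, -0.23, -0.42, -5.0, 0], [0.04, -0.23, -0.42, -5.0, 0], [0.04, -0.22, -0.42, -5.0, 0], [0.05, -0.22, -0.43, -5.0, 0]]
```

send_rows(plan=[[0,-0.22,-0.43,-4.7,0],[0,-0.23,-0.42,-5,0],[0,-0.24,-0.42,-5,0],[0,-0.23,-0.42,-5,0],[0.02,-0.24,-0.42,-5,0],[0.02,-0.24,-0.41,-5,0]])

```text
clock: 11.85
tcp_pos: [0.5747, -0.17, 0.1196]
orientation: [-1.105, -1.345, 1.35]
contact_force: [-5.6, 5.2, -8.1]
grip_width: 0.0096
```

```bash
cat > look.py <<'E'
import sys
from h import *
from bench import r
import cv2
tag=sys.argv[1]
ims=[]
f=r.grab_frame('scene');cv2.imwrite(f'pics/rs_{tag}.png',f['image'][:,:,::-1]);a=f['image'][160:270,210:360,::-1]
f=r.grab_frame('top');cv2.imwrite(f'pics/rt_{tag}.png',f['image'][:,:,::-1]);b=f['image'][110:220,260:410,::-1]
cv2.imwrite(f'pics/l_{tag}.png',cv2.resize(np.hstack([a,b]),(800,293),interpolation=cv2.INTER_CUBIC))
o=r.get_obs();print(o['clock'],o['tcp_pos'],o['contact_force'],o['grip_width'],yawx(R.from_rotvec(o['orientation']))-95.93)
E
python3 look.py a
```

```text
11.95 [ 0.57504683 -0.16989837  0.11984969] [-3.71603634  4.89537127 -8.03820674] 0.009456879608702489 5.007826805344493
```

View pics/l_a.png

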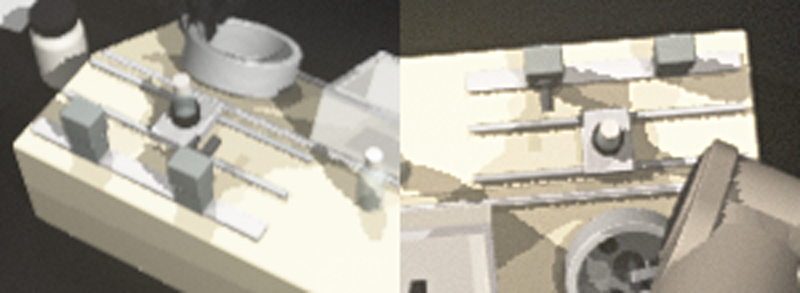

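Run:
```python
from h import *
from bench import r
o=r.get_obs();off=np.array(o['tcp_pos'])-rim(5)
print(off);goto([(rim(a)+off,yawt(a)+0.,0,1) for a in range(10,36,5)])
```

```text
[-0.00160309  0.00102204 -0.00116376]
[[0.03, -0.24, -0.41, -5.0, 0], [0.03, -0.24, -0.42, -5.0, 0], [0.04, -0.23, -0.42, -5.0, 0], [0.04, -0.22, -0.42, -5.0, 0], [0.05, -0.22, -0.43, -5.0, 0], [0.05, -0.2, -0.43, -5.0, 0]]
```

send_rows(plan=[[0.03,-0.24,-0.41,-5,0],[0.03,-0.24,-0.42,-5,0],[0.04,-0.23,-0.42,-5,0],[0.04,-0.22,-0.42,-5,0],[0.05,-0.22,-0.43,-5,0],[0.05,-0.2,-0.43,-5,0],[0,0,0,0,0]])

```text
clock: 12.82
tcp_pos: [0.5942, -0.1624, 0.1331]
orientation: [-0.777, -1.7, 1.713]
contact_force: [-12.5, -1.1, -5.1]
grip_width: 0.0094
```

```bash
cat > track.py <<'E'
from h import *
import cv2,sys
# subpixel carriage shift vs start in 'top': template match on upsampled strip
def shift(fn,cam='top'):
    a=cv2.imread(f'pics/{cam}0.png',0);b=cv2.imread(fn,0)
    x0,y0,x1,y1=(328,148,354,176) if cam=='top' else (258,182,292,218)
    s=8
    T=cv2.resize(a[y0:y1,x0:x1],None,fx=s,fy=s,interpolation=cv2.INTER_CUBIC)
    X0,Y0,X1,Y1=x0-45,y0-14,x1+30,y1+25
    S=cv2.resize(b[Y0:Y1,X0:X1],None,fx=s,fy=s,interpolation=cv2.INTER_CUBIC)
    m=cv2.matchTemplate(S,T,cv2.TM_CCOEFF_NORMED);_,v,_,l=cv2.minMaxLoc(m)
    d=np.array(l)/s+(X0-x0,Y0-y0)
    # convert to carriage y shift: project vial y0=0 -> t
    P0=proj(cam,con2w(CP,(.105,0,.15)))[0]
    ts=np.linspace(-.03,.12,1501);U=proj(cam,con2w(CP,np.c_[0*ts+.105,ts,0*ts+.15]))-P0
    i=np.argmin(((U-d)**2).sum(1));return v,d,ts[i]*1000,np.linalg.norm(U[i]-d)
if __name__=='__main__':
    t=sys.argv[1]
    print('top',shift(f'pics/rt_{t}.png'),'scene',shift(f'pics/rs_{t}.png','scene'))
E
python3 track.py a; python3 look.py b; python3 track.py b
python3 - <<'E'
from h import *
from bench import r
p=np.array(r.get_obs()['tcp_pos']); h=35
goto([(p+[0,0,.04],yawt(35),.5,3),(rim(-25)+[0,0.001,.045],yawt(-25),.5,7),(rim(-25)+[0,.001,0],yawt(-25),.5,3)])
E
```

```text
top (0.8936425447463989, array([-3.625,  0.25 ]), np.float64(8.599999999999996), np.float64(0.06432434955070926)) scene (0.7103239297866821, array([2.375, 1.   ]), np.float64(6.999999999999999), np.float64(0.06326614816207145))
12.925 [ 0.59419397 -0.16239403  0.13305417] [-12.89506217   0.18744316  -4.75989328] 0.009377346518943763 34.62576711316373
top (0.8031763434410095, array([-7.5 ,  0.75]), np.float64(17.9), np.float64(0.10020835753373619)) scene (0.6452347040176392, array([6.  , 2.75]), np.float64(17.999999999999996), np.float64(0.049254242796337666))
[[0.01, -1.33, 0.01, -0.1, 0.5], [0.0, -1.34, 0.01, -0.1, 0.5], [0.01, -1.33, 0.02, -0.2, 0.5], [0.34, 0.31, 0.5, 8.6, 0.5], [0.26, 0.3, 0.54, 8.6, 0.5], [0.17, 0.31, 0.58, 8.5, 0.5], [0.09, 0.31, 0.6, 8.6, 0.5], [0.0, 0.31, 0.6, 8.6, 0.5], [-0.09, 0.3, 0.6, 8.6, 0.5], [-0.18, 0.31, 0.58, 8.5, 0.5], [0.01, 1.5, -0.02, 0.0, 0.5], [0.0, 1.5, -0.01, 0.0, 0.5], [0.01, 1.5, -0.02, 0.0, 0.5]]
```

View pics/l_b.png

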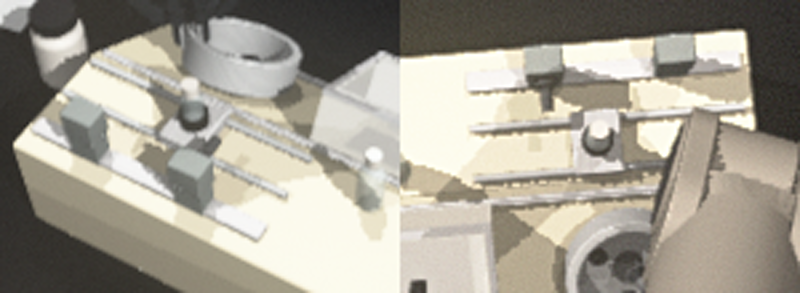

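send_rows(plan=[[0,0,0,0,0.5],[0,0,0,0,0.5],[0,-1.3,0,0,0.5],[0,-1.3,0,0,0.5],[0,-1.3,0,-0.2,0.5],[0.35,0.3,0.5,8.6,0.5],[0.25,0.3,0.55,8.6,0.5],[0.15,0.3,0.6,8.6,0.5],[0.1,0.3,0.6,8.6,0.5],[0,0.3,0.6,8.6,0.5],[-0.1,0.3,0.6,8.6,0.5],[-0.2,0.3,0.6,8.6,0.5]])

```text
clock: 14.42
tcp_pos: [0.5577, -0.1648, 0.1542]
orientation: [-1.351, -0.957, 0.955]
contact_force: [-0.0, 0.3, -0.7]
grip_width: 0.0428
```

Run:
```python
from h import *
goto([(rim(-25)+[.002,0.001,0],yawt(-25),.5,4)])
```

```text
[[-0.09, 1.18, 0.07, -0.1, 0.5], [-0.1, 1.18, 0.06, -0.1, 0.5], [-0.09, 1.18, 0.07, -0.1, 0.5], [-0.1, 1.18, 0.07, -0.1, 0.5]]
```

send_rows(plan=[[-0.1,1.2,0.07,-0.1,0.5],[-0.1,1.2,0.07,0,0.5],[-0.1,1.2,0.07,0,0.5],[-0.1,1.15,0.05,0,0.5],[0,0,0,0,0],[0,0,0,0,0],[0,0,0,0,0],[0,0,0,0,0]])

```text
clock: 15.42
tcp_pos: [0.5547, -0.1672, 0.1061]
orientation: [-1.349, -0.962, 0.959]
contact_force: [4.8, 2.3, -4.2]
grip_width: 0.0132
```

send_rows(plan=[[0,-0.22,-0.43,-4.7,0],[0,-0.23,-0.42,-5,0],[0,-0.24,-0.42,-5,0],[0,-0.23,-0.42,-5,0],[0.02,-0.24,-0.42,-5,0],[0.02,-0.24,-0.41,-5,0],[0.03,-0.24,-0.41,-5,0],[0.03,-0.24,-0.42,-5,0],[0.04,-0.23,-0.42,-5,0],[0.04,-0.22,-0.42,-5,0],[0.05,-0.22,-0.43,-5,0],[0.05,-0.2,-0.43,-5,0]])

```text
clock: 16.92
tcp_pos: [0.5953, -0.1616, 0.1324]
orientation: [-0.78, -1.7, 1.711]
contact_force: [-12.8, -0.6, 3.9]
grip_width: 0.0103
```

```bash
python3 look.py c; python3 track.py c
python3 - <<'E'
from h import *
from bench import r
p=np.array(r.get_obs()['tcp_pos'])
print((p-rim(35)))
goto([(p+[0,0,.04],yawt(35),.5,3),(rim(-25)+[0.002,0.001,.045],yawt(-25),.5,7)])
E
```

```text
17.025 [ 0.59529897 -0.16152853  0.1331621 ] [-16.42579093   0.19401888  10.72234753] 0.010267958393872994 34.52597042165786
top (0.7764621376991272, array([-15.875,   1.375]), np.float64(37.8), np.float64(0.008027376902718208)) scene (0.5804415941238403, array([12.5,  6. ]), np.float64(37.49999999999999), np.float64(0.34852517120712534))
[-0.00338991 -0.00268695 -0.00122791]
[[0.01, -1.33, 0.01, -0.2, 0.5], [0.0, -1.34, 0.01, -0.1, 0.5], [0.01, -1.33, 0.01, -0.2, 0.5], [0.32, 0.31, 0.5, 8.6, 0.5], [0.24, 0.31, 0.54, 8.6, 0.5], [0.16, 0.3, 0.57, 8.5, 0.5], [0.07, 0.31, 0.59, 8.6, 0.5], [-0.01, 0.31, 0.6, 8.6, 0.5], [-0.11, 0.31, 0.58, 8.6, 0.5], [-0.19, 0.31, 0.56, 8.5, 0.5]]
```

View pics/l_c.png

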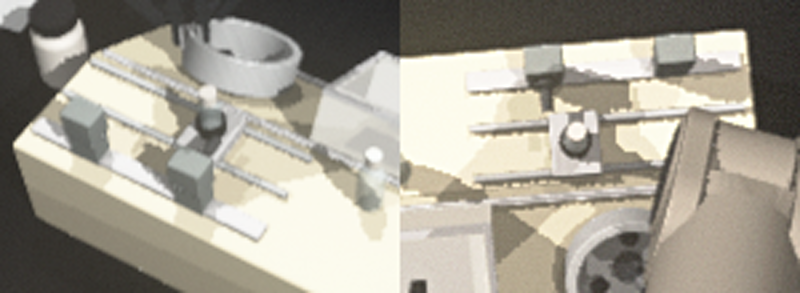

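Run:
```python
from h import *
import cv2
im=cv2.imread('pics/top0.png');
cv2.imwrite('pics/zt.png',cv2.resize(im[122:182,295:365],None,fx=10,fy=10,interpolation=cv2.INTER_CUBIC)[:600])
g=im.mean(2)
for y in range(138,154): print(y,g[y,306:324].round().astype(int))
im=cv2.imread('pics/scene0.png');
cv2.imwrite('pics/zs.png',cv2.resize(im[180:245,255:305],None,fx=9,fy=9,interpolation=cv2.INTER_CUBIC))
```

```text
138 [183 112  77  73  77  73  72  72  73  66  70  69  76  70  71 108 149 153]
139 [180 110  73  71  64  63  73  72  75  75  73  60  66  66  74 126 153 156]
140 [179 121  80  75  65  74  98 105  99  96  80  69  67  68  88 147 153 153]
141 [190 159  95  66  80  93  94  91  90  80  77  66  68  70  92 122 116 107]
142 [175 132  85  65  72  66  66  76  81  77  64  67  88 101 112 135 136 137]
143 [116 118 111 111  85  81  83  91  92  85  73  96 128 134 140 160 162 157]
144 [151 178 189 185 140 123 116 110 106  97  81 127 137 138 156 158 158 161]
145 [225 198 186 186 189 190 158 121 105  96  79 122 137 149 159 159 161 161]
146 [221 195 183 189 188 187 160 112 105  95  84 152 178 182 161 155 153 158]
147 [222 194 184 186 183 186 160 112 107  92  78 138 235 240 201 160 157 152]
148 [219 192 184 183 184 190 186 121 104  94  79 143 236 241 235 199 182 175]
149 [220 202 182 187 182 190 192 126 106  93  78 141 231 240 237 236 237 237]
150 [219 222 195 191 197 221 225 139 103  91  83 132 230 234 235 232 234 239]
151 [221 221 218 220 220 223 224 141 134 131 139 154 223 235 234 234 234 236]
152 [218 222 219 221 221 220 220 188 216 228 237 238 238 235 234 235 232 233]
153 [222 220 219 220 218 215 220 220 216 214 231 234 234 229 233 231 214 210]
```

View pics/zt.png

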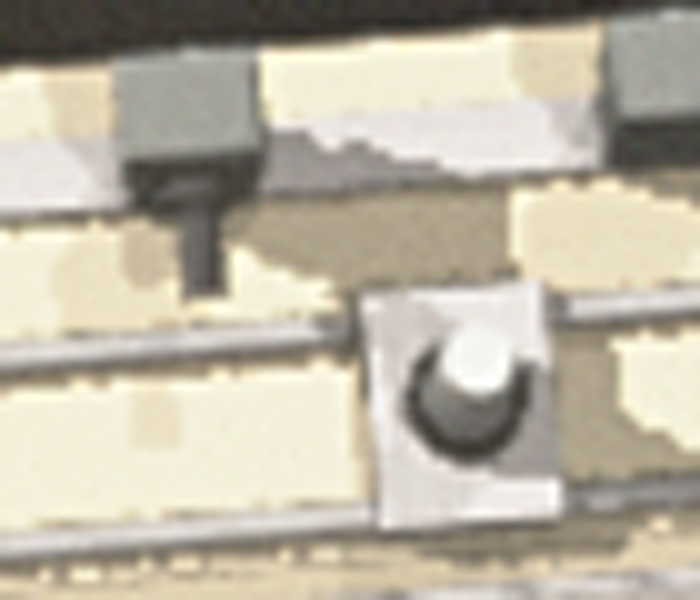

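View pics/zs.png

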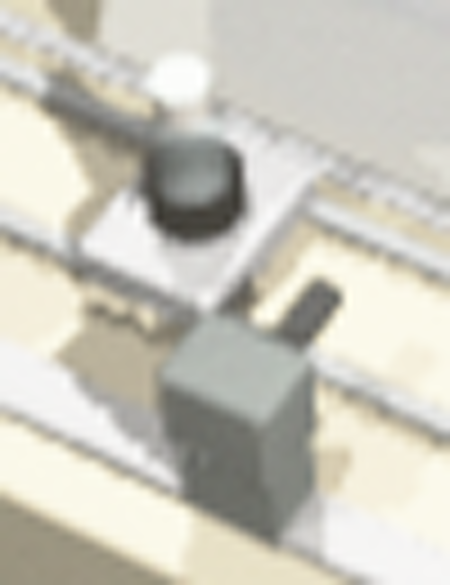

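```bash
cat > meas.py <<'E'
from h import *
def ray(c,u,z):
    K,T=C[c]; d=T[:3,:3]@np.linalg.solve(K,[*u,1]); w=T[:3,3]+d*(z-T[2,3])/d[2]
    co,s=np.cos(CP[2]),np.sin(CP[2]); d=w[:2]-CP[:2]; return np.array([co*d[0]+s*d[1],-s*d[0]+co*d[1]])*1000
zt=lambda u:(np.array(u)+.5)/10-.5+(295,122)
zs=lambda u:(np.array(u)+.5)/9-.5+(255,180)
if __name__=='__main__':
    print('carr top',ray('top',zt((463.5,404.5)),.126+.016+.0))
    for z in (.142,.15): print([ray('top',zt(q),z).round(1) for q in [(365,293),(545,282),(562,515),(382,528)]])
    print('cap',ray('top',zt((480,355)),.199))
    print('snout tip top edge',ray('top',(314.95,150.5),.1765),ray('top',(314.95,145),.1765))
    print('block top',ray('top',zt((183,160)),.19),[ray('top',zt(q),.19).round(1) for q in [(118,162),(248,152),(258,50),(112,62)]])
    print('scene cap',ray('scene',zs((180,72)),.199))
    print('scene carr',[ray('scene',zs(q),.142).round(1) for q in [(78,245),(208,305),(335,165)]])
    print('scene tube tip',ray('scene',zs((325,300)),.171), 'mid',ray('scene',zs((305,318)),.171),ray('scene',zs((285,335)),.171))
    print('scene block',[ray('scene',zs(q),.19).round(1) for q in [(160,378),(262,425),(312,360),(210,315)]])
E
python3 meas.py
```

```text
carr top [107.00576945   3.64755377]
[array([136.1,  24.6]), array([134.9, -18.6]), array([ 78.4, -17.2]), array([79. , 25.8])]
[array([134.3,  25. ]), array([133.2, -17.8]), array([ 77.1, -16.5]), array([77.7, 26.2])]
cap [107.35512687   2.9501707 ]
snout tip top edge [132.74117323  63.46117608] [145.66892304  62.33233352]
block top [160.29629053  65.82168178] [array([161.1,  80.7]), array([160.9,  50.8]), array([184.5,  46.4]), array([184.6,  80.1])]
scene cap [103.67309618   2.70613215]
scene carr [array([132.2, -18.5]), array([132.3,  24.6]), array([72.8, 29. ])]
scene tube tip [133.07133422  65.00601445] mid [140.73756843  63.53028694] [148.06546914  61.8906061 ]
scene block [array([186.5,  49.9]), array([186.3,  80.6]), array([162.9,  80.8]), array([163.4,  50.1])]
```

send_rows(plan=[[0,0,0,0,0.5],[0,0,0,0,0.5],[0,-1.3,0,0,0.5],[0,-1.3,0,0,0.5],[0,-1.3,0,-0.4,0.5],[0.3,0.3,0.5,8.6,0.5],[0.25,0.3,0.55,8.6,0.5],[0.15,0.3,0.6,8.6,0.5],[0.1,0.3,0.6,8.6,0.5],[0,0.3,0.6,8.6,0.5],[-0.1,0.3,0.6,8.6,0.5],[-0.2,0.3,0.6,8.6,0.5]])

```text
clock: 18.52
tcp_pos: [0.5585, -0.1642, 0.1521]
orientation: [-1.351, -0.957, 0.955]
contact_force: [-0.1, -0.1, 0.0]
grip_width: 0.0428
```

Run:
```python
from h import *
goto([(rim(-25)+[.002,0.001,0],yawt(-25),.5,4)])
```

```text
[[-0.12, 1.13, 0.08, -0.1, 0.5], [-0.11, 1.13, 0.08, -0.1, 0.5], [-0.12, 1.12, 0.08, -0.1, 0.5], [-0.11, 1.13, 0.08, -0.1, 0.5]]
```

send_rows(plan=[[-0.1,1.15,0.08,0,0.5],[-0.1,1.15,0.08,0,0.5],[-0.1,1.1,0.08,0,0.5],[-0.1,1.1,0.08,0,0.5],[0,0,0,0,0],[0,0,0,0,0],[0,0,0,0,0],[0,0,0,0,0]])

```text
clock: 19.52
tcp_pos: [0.5547, -0.1673, 0.1066]
orientation: [-1.351, -0.96, 0.958]
contact_force: [3.5, -2.6, -4.8]
grip_width: 0.0135
```

send_rows(plan=[[0,-0.22,-0.43,-4.7,0],[0,-0.23,-0.42,-5,0],[0,-0.24,-0.42,-5,0],[0,-0.23,-0.42,-5,0],[0.02,-0.24,-0.42,-5,0],[0.02,-0.24,-0.41,-5,0],[0.03,-0.24,-0.41,-5,0],[0.03,-0.24,-0.42,-5,0],[0.04,-0.23,-0.42,-5,0],[0.04,-0.22,-0.42,-5,0],[0.05,-0.22,-0.43,-5,0],[0,0,0,0,0]])

```text
clock: 21.02
tcp_pos: [0.5934, -0.1631, 0.1319]
orientation: [-0.845, -1.642, 1.651]
contact_force: [-12.0, -1.3, 8.3]
grip_width: 0.0116
```

```bash
python3 look.py d; python3 track.py d
python3 - <<'E'
import cv2
im=cv2.imread('pics/rt_d.png');a=cv2.resize(im[122:182,285:345],None,fx=9,fy=9,interpolation=cv2.INTER_CUBIC);cv2.imwrite('pics/zt_d.png',a)
im=cv2.imread('pics/rs_d.png');a=cv2.resize(im[185:245,260:320],None,fx=9,fy=9,interpolation=cv2.INTER_CUBIC);cv2.imwrite('pics/zs_d.png',a)
E
```

```text
21.125 [ 0.59335863 -0.16315576  0.13187298] [-12.08761087  -0.87430818   6.46653116] 0.011464313879615476 29.403615051630553
top (0.8046991229057312, array([-23.875,   2.   ]), np.float64(56.79999999999999), np.float64(0.06916783452716921)) scene (0.5584441423416138, array([18.875,  8.625]), np.float64(55.89999999999999), np.float64(0.1291063039879194))
```

View pics/zt_d.png

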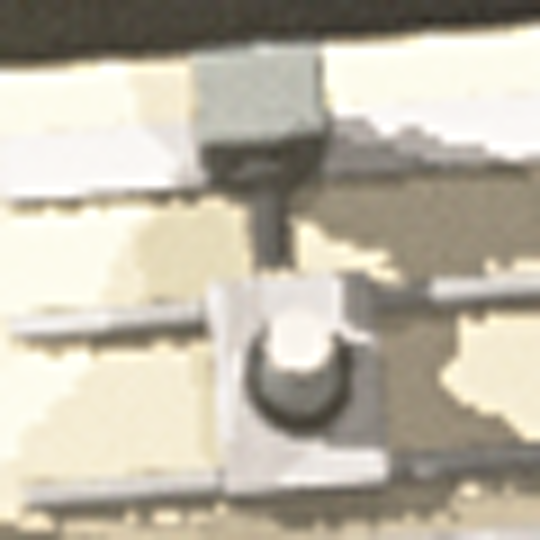

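View pics/zs_d.png

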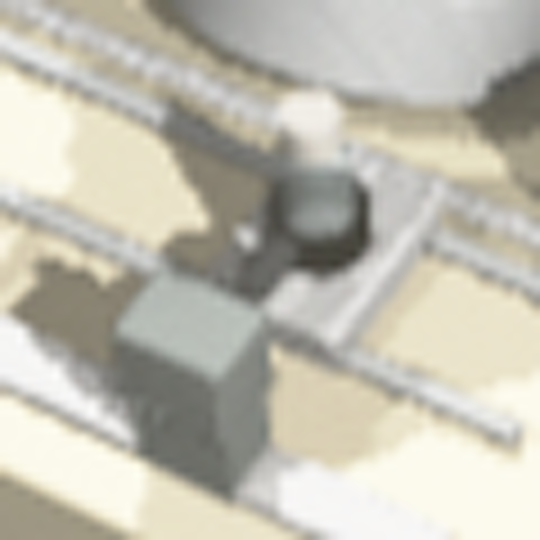

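Run:
```python
from meas import *
q9=lambda o:(lambda u:(np.array(u)+.5)/9-.5+o)
t=q9((285,122));s=q9((260,185))
print('cap top',ray('top',t((302,340)),.199))
print('carr',[ray('top',t(u),.142).round(1) for u in [(212,285),(376,272),(388,478),(226,492)]])
print('tube tip',ray('top',t((270,265)),.1765),ray('top',t((268,215)),.1765))
print('block',[ray('top',t(u),.19).round(1) for u in [(202,146),(318,138),(322,45),(196,55)]])
print('scene cap',ray('scene',s((310,120)),.199))
print('scene carr corner',ray('scene',s((335,335)),.142),ray('scene',s((438,190)),.142))
print('scene block',[ray('scene',s(u),.19).round(1) for u in [(118,330),(215,378),(270,322),(170,270)]])
p=np.array(__import__('bench').r.get_obs()['tcp_pos']);off=p-rim(30)
goto([(rim(a)+off,yawt(a)-.6,0,1) for a in (35,40)])
```

```text
cap top [106.97272712  58.4349087 ]
carr [array([135.1,  79.9]), array([134.8,  36.1]), array([79.3, 37.9]), array([79.3, 80.9])]
tube tip [131.64763011  64.47352972] [144.74822942  63.84806997]
block [array([160.9,  79.2]), array([160.4,  49.6]), array([184.5,  46.5]), array([184.7,  78.7])]
scene cap [108.43359648  60.95062343]
scene carr corner [131.06956125  79.32352958] [74.25480536 78.53504658]
scene block [array([185.4,  50.1]), array([186. ,  79.8]), array([164.4,  82.7]), array([162.8,  51.3])]
[[0.05, -0.21, -0.43, -5.0, 0], [0.06, -0.19, -0.44, -5.0, 0]]
```

send_rows(plan=[[0.05,-0.21,-0.43,-5,0],[0.06,-0.19,-0.44,-5,0],[0,0,0,0,0],[0,0,0,0,0.5],[0,0,0,0,0.5],[0,-1.5,0,0,0.5],[0,-2,0,0,0.5],[0,-2.5,0,0,0.5],[0,-2,0,0,0.5]])

```text
clock: 22.25
tcp_pos: [0.6043, -0.1541, 0.218]
orientation: [-0.724, -1.767, 1.766]
contact_force: [-0.1, 0.7, 0.2]
grip_width: 0.0427
```

```bash
python3 look.py e; python3 track.py e
python3 - <<'E'
from h import *
goto([(np.array([.565,-.105,.25]),95.9,.5,6)])
E
```

```text
22.35 [ 0.60549099 -0.15448499  0.21925578] [ 0.25645957 -0.79464711  0.75414613] 0.042392707493014534 39.593874467640774
top (0.8347666263580322, array([-25.25 ,   2.125]), np.float64(60.09999999999999), np.float64(0.06466535346646171)) scene (0.548237144947052, array([20.   ,  9.125]), np.float64(59.19999999999999), np.float64(0.1253562199282749))
[[1.06, -0.52, -0.12, 6.6, 0.5], [1.06, -0.51, 0.01, 6.6, 0.5], [1.06, -0.52, 0.12, 6.6, 0.5], [1.03, -0.52, 0.25, 6.6, 0.5], [1.0, -0.51, 0.37, 6.6, 0.5], [0.95, -0.52, 0.47, 6.6, 0.5]]
```

Run:
```python
from h import *
goto([(np.array([.565,-.13,.28]),5.9,.5,14)])
```

```text
[[0.33, -0.44, 0.08, 9.3, 0.5], [0.31, -0.43, 0.12, 9.2, 0.5], [0.28, -0.44, 0.18, 9.3, 0.5], [0.26, -0.43, 0.22, 9.2, 0.5], [0.21, -0.44, 0.26, 9.3, 0.5], [0.17, -0.43, 0.29, 9.3, 0.5], [0.13, -0.44, 0.31, 9.2, 0.5], [0.07, -0.44, 0.33, 9.3, 0.5], [0.01, -0.43, 0.33, 9.2, 0.5], [-0.04, -0.44, 0.34, 9.3, 0.5], [-0.09, -0.43, 0.32, 9.2, 0.5], [-0.14, -0.44, 0.31, 9.3, 0.5], [-0.19, -0.43, 0.27, 9.3, 0.5], [-0.23, -0.44, 0.25, 9.2, 0.5]]
```

send_rows(plan=[[0.3,-0.44,0.1,9.3,0.5],[0.3,-0.44,0.1,9.3,0.5],[0.3,-0.44,0.2,9.3,0.5],[0.25,-0.44,0.2,9.3,0.5],[0.2,-0.44,0.25,9.3,0.5],[0.2,-0.44,0.3,9.3,0.5],[0.1,-0.44,0.3,9.3,0.5],[0.05,-0.44,0.3,9.3,0.5],[0,-0.44,0.3,9.3,0.5],[0,-0.44,0.3,9.3,0.5],[-0.1,-0.44,0.3,9.3,0.5],[-0.1,-0.44,0.3,9.3,0.5]])

```text
clock: 23.85
tcp_pos: [0.5707, -0.1338, 0.2683]
orientation: [-1.546, -0.323, 0.324]
contact_force: [0.6, -0.2, 0.2]
grip_width: 0.0427
```

send_rows(plan=[[-0.2,-0.44,0.3,9.3,0.5],[-0.2,-0.44,0.3,9.3,0.5],[0,0,0,0,0.5],[0,0,0,0,0.5]])

```text
clock: 24.35
tcp_pos: [0.5652, -0.1296, 0.2771]
orientation: [-1.569, -0.075, 0.076]
contact_force: [0.1, 0.3, 0.1]
grip_width: 0.0429
```

Run:
```python
from bench import r
import cv2,numpy as np
f=r.grab_frame('wrist');np.savez('w4.npz',**f);cv2.imwrite('pics/w4.png',f['image'][:,:,::-1])
print(r.get_obs()['tcp_pos'],r.get_obs()['joints'])
```

```text
[ 0.56517447 -0.12973341  0.27704686] [-0.37771592  0.33010019  0.63255367  1.78463964 -0.21691216  1.09753566
  0.42399869]
```

View pics/w4.png

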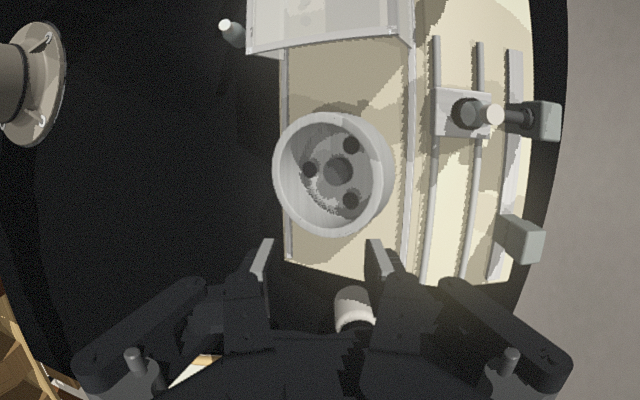

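Run:
```python
from h import *
import cv2
f=dict(np.load('w4.npz'));im=f['image'][:,:,::-1].copy()
s=5;a=cv2.resize(im[70:160,420:575],None,fx=s,fy=s,interpolation=cv2.INTER_CUBIC)
b=a.copy()
th=np.linspace(0,2*np.pi,40)
def L(P,c,cl=True):
    u=(fproj(f,con2w(CP,P))-(420,70)+.5)*s-.5; cv2.polylines(b,[(u*16).round().astype(np.int32)],cl,c,1,shift=4)
ys,yv=.064,.063
L([(.134,yv-.022,.142),(.076,yv-.022,.142),(.076,yv+.022,.142),(.134,yv+.022,.142)],(0,0,255))
L(np.c_[.105+.011*np.cos(th),yv+.011*np.sin(th),0*th+.142],(0,0,255))
L(np.c_[.105+.008*np.cos(th),yv+.008*np.sin(th),0*th+.199],(0,0,255))
L([(.163,ys-.0055,.171),(.129,ys-.0055,.171),(.129,ys+.0055,.171),(.163,ys+.0055,.171)],(255,0,0))
L([(.163,ys-.017,.19),(.187,ys-.017,.19),(.187,ys+.017,.19),(.163,ys+.017,.19)],(255,0,0))
cv2.imwrite('pics/w4a.png',a);cv2.imwrite('pics/w4b.png',b)
```

```text
(no output)
```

View pics/w4a.png

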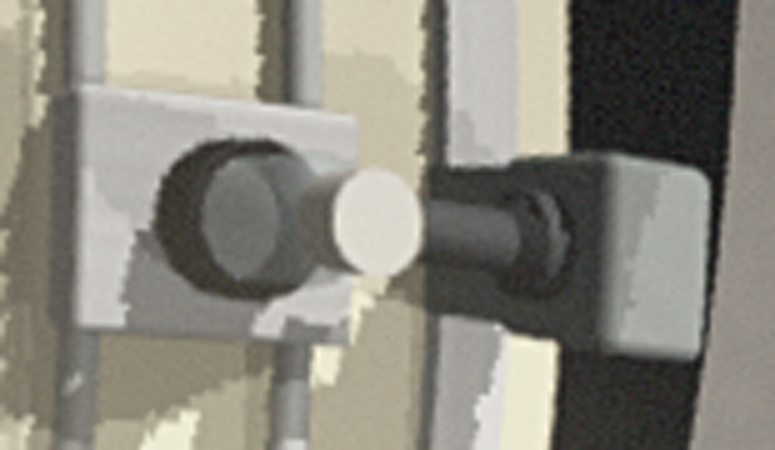

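View pics/w4b.png

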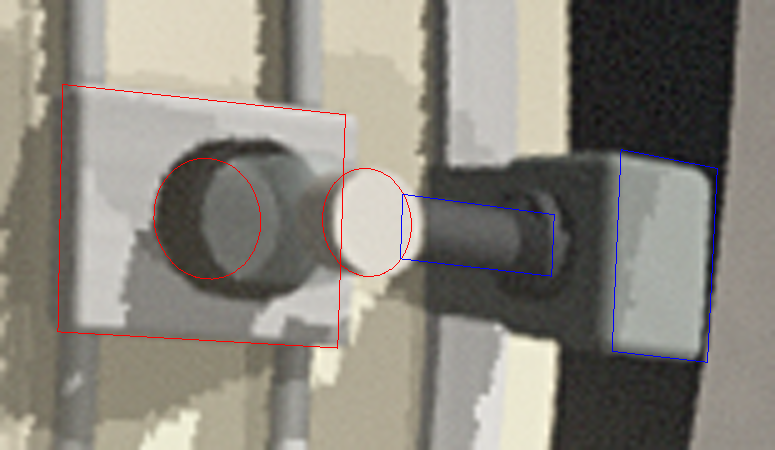

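Run:
```python
from h import *
import cv2
out=[]
th=np.linspace(0,2*np.pi,40)
for cam,fn,x0,y0 in [('top','pics/rt_e.png',290,122),('scene','pics/rs_e.png',262,188)]:
    im=cv2.imread(fn);s=8;b=cv2.resize(im[y0:y0+55,x0:x0+50],None,fx=s,fy=s,interpolation=cv2.INTER_CUBIC)
    def L(P,c):
        u=(proj(cam,con2w(CP,P))-(x0,y0)+.5)*s-.5; cv2.polylines(b,[(u*16).round().astype(np.int32)],True,c,1,shift=4)
    ys,yv=.064,.0635
    L([(.134,yv-.022,.142),(.076,yv-.022,.142),(.076,yv+.022,.142),(.134,yv+.022,.142)],(0,0,255))
    L(np.c_[.105+.008*np.cos(th),yv+.008*np.sin(th),0*th+.199],(0,0,255))
    L([(.163,ys-.0055,.171),(.129,ys-.0055,.171),(.129,ys+.0055,.171),(.163,ys+.0055,.171)],(255,0,0))
    L([(.163,ys-.017,.19),(.187,ys-.017,.19),(.187,ys+.017,.19),(.163,ys+.017,.19)],(255,0,0))
    out.append(b)
cv2.imwrite('pics/ove.png',np.hstack(out))
```

```text
(no output)
```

View pics/ove.png

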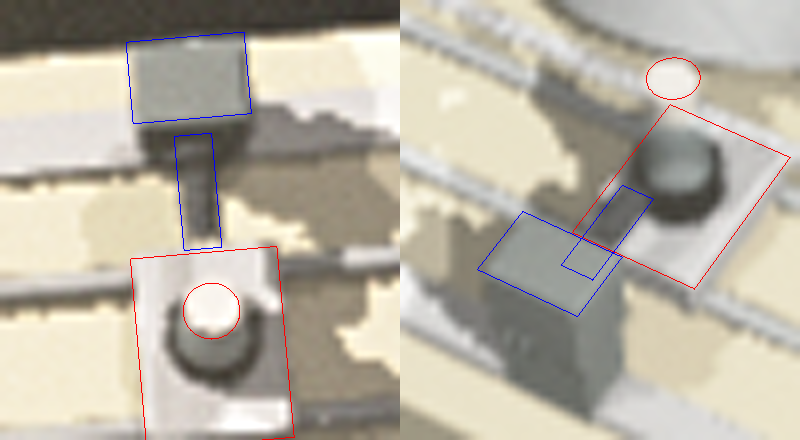

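Run:
```python
from h import *
goto([(np.array([.5245,.0692,.26]),95.9,.6,11),(np.array([.5245,.0692,.159]),95.9,.6,6)])
```

```text
[[-0.2, 0.16, 1.84, -8.2, 0.6], [0.07, 0.15, 1.84, -8.2, 0.6], [0.33, 0.16, 1.82, -8.3, 0.6], [0.59, 0.15, 1.74, -8.2, 0.6], [0.83, 0.16, 1.65, -8.2, 0.6], [1.06, 0.15, 1.51, -8.2, 0.6], [1.27, 0.16, 1.35, -8.3, 0.6], [1.44, 0.15, 1.15, -8.2, 0.6], [1.59, 0.16, 0.93, -8.2, 0.6], [1.71, 0.15, 0.69, -8.2, 0.6], [1.8, 0.16, 0.45, -8.2, 0.6], [0.0, 1.68, 0.0, 0.0, 0.6], [0.0, 1.69, 0.0, 0.0, 0.6], [0.0, 1.68, 0.0, 0.0, 0.6], [0.0, 1.68, 0.0, 0.0, 0.6], [0.0, 1.68, -0.01, 0.0, 0.6], [0.0, 1.69, 0.0, 0.0, 0.6]]
```

send_rows(plan=[[-0.2,0.16,1.85,-8.2,0.6],[0.1,0.15,1.85,-8.2,0.6],[0.3,0.15,1.8,-8.2,0.6],[0.6,0.15,1.75,-8.2,0.6],[0.85,0.15,1.65,-8.2,0.6],[1.05,0.15,1.5,-8.2,0.6],[1.25,0.15,1.35,-8.2,0.6],[1.45,0.15,1.15,-8.2,0.6],[1.6,0.15,0.95,-8.2,0.6],[1.7,0.15,0.7,-8.2,0.6],[1.8,0.15,0.45,-8.2,0.6],[0,0,0,0,0.6]])

```text
clock: 25.9
tcp_pos: [0.5251, 0.0706, 0.2605]
orientation: [-1.16, -1.281, 1.281]
contact_force: [0.6, -0.6, 0.1]
grip_width: 0.0511
```

Run:
```python
from h import *
from bench import r
import cv2
f=r.grab_frame('wrist');im=f['image'][:,:,::-1].copy()
from ov import draw
draw(im,lambda P:fproj(f,P),(0,0),1,CP,.19);cv2.imwrite('pics/w5.png',im)
goto([(np.array([.5245,.0692,.159]),95.9,.6,6)])
```

```text
[[0.0, 1.69, 0.01, -0.1, 0.6], [0.0, 1.7, 0.02, -0.1, 0.6], [0.0, 1.69, 0.01, 0.0, 0.6], [0.0, 1.7, 0.02, -0.1, 0.6], [0.0, 1.69, 0.01, -0.1, 0.6], [0.0, 1.7, 0.02, -0.1, 0.6]]
```

View pics/w5.png

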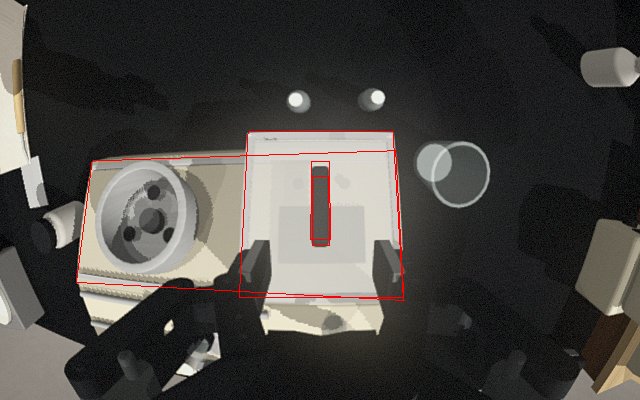

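send_rows(plan=[[0,1.7,0,0,0.6],[0,1.7,0,0,0.6],[0,1.7,0,-0.1,0.6],[0,1.7,0,-0.1,0.6],[0,1.7,0,-0.1,0.6],[0,1.7,0,-0.1,0.6],[0,0,0,0,0],[0,0,0,0,0],[0,0,0,0,0],[0,0,0,0,0]], force=40)

```text
clock: 27.2
tcp_pos: [0.5258, 0.0695, 0.1593]
orientation: [-1.16, -1.285, 1.284]
contact_force: [0.3, 0.9, -1.8]
grip_width: 0.0132
```

send_rows(plan=[[-1,0,0,0,0],[-2,0,0,0,0],[-2.5,0,0,0,0],[-2.5,0,0,0,0],[-2.5,0,0,0,0],[-2.5,0,0,0,0],[-2.5,0,0,0,0],[-1.7,0,0,0,0],[-0.8,0,0,0,0],[-0.3,0,0,0,0],[0,0,0,0,0]])

```text
clock: 28.58
tcp_pos: [0.5441, -0.1131, 0.1592]
orientation: [-1.159, -1.284, 1.285]
contact_force: [-2.9, -0.8, 5.7]
grip_width: 0.0136
```

send_rows(plan=[[-0.3,0,0,0,0],[-0.3,0,0,0,0],[0,0,0,0,0]])

```text
clock: 28.95
tcp_pos: [0.5447, -0.1186, 0.1592]
orientation: [-1.159, -1.285, 1.285]
contact_force: [-3.2, 0.3, 6.1]
grip_width: 0.0135
```

send_rows(plan=[[-0.3,0,0,0,0],[0,0,0,0,0]])

```text
clock: 29.2
tcp_pos: [0.5447, -0.1188, 0.1592]
orientation: [-1.154, -1.287, 1.284]
contact_force: [-4.8, 7.5, 10.1]
grip_width: 0.0134
```

Run:
```python
from bench import r
o=r.get_obs();print(o['tcp_pos'],o['contact_force'])
```

```text
[ 0.5446876  -0.11875223  0.15921608] [-4.79840737  7.47042705 10.07482745]
```

send_rows(plan=[[0.2,0,0,0,0.6],[0,0,0,0,0.6],[0,0,0,0,0.6],[0,-2,0,0,0.6],[0,-4,0,0,0.6],[0,-4,0,0,0.6],[0,0,2,0,0.6],[0,0,0,0,0.6]])

```text
clock: 30.2
tcp_pos: [0.5242, -0.1223, 0.259]
orientation: [-1.159, -1.284, 1.284]
contact_force: [-0.3, -0.2, 0.2]
grip_width: 0.0511
```

```bash
python3 look.py z; python3 track.py z
python3 - <<'E'
from h import *
from bench import r
import cv2
from ov import draw
f=r.grab_frame('wrist');im=f['image'][:,:,::-1].copy()
draw(im,lambda P:fproj(f,P),(0,0),1,CP,0);cv2.imwrite('pics/w6.png',im)
im=cv2.imread('pics/rt_z.png')[110:260,210:410];cv2.imwrite('pics/tz.png',cv2.resize(im,None,fx=4,fy=4,interpolation=cv2.INTER_CUBIC))
E
```

```text
30.3 [ 0.5251288  -0.12160822  0.25844873] [-0.7218602   0.04082321 -0.18035514] 0.05121410166190823 -0.039199184040398904
top (0.8588871955871582, array([-25.25,   2.  ]), np.float64(60.0), np.float64(0.1888076017927047)) scene (0.6445130705833435, array([20.125,  9.125]), np.float64(59.5), np.float64(0.07496134145723253))
```

View pics/w6.png

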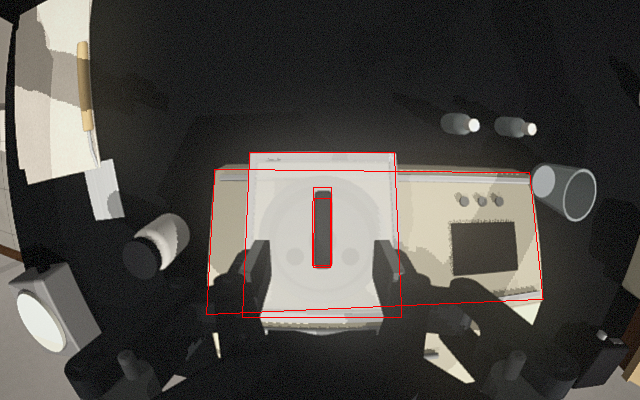

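View pics/l_z.png

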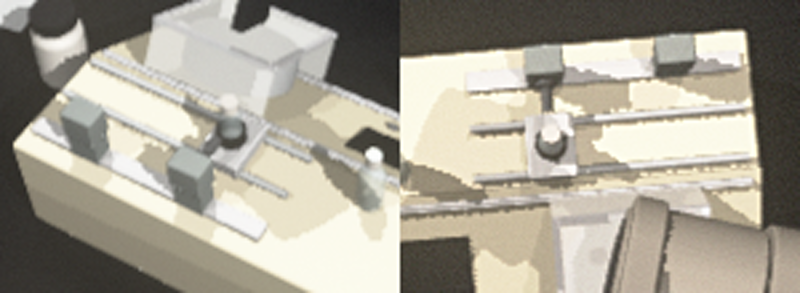

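```bash
python3 -c "
from bench import r
print(r.hand_in())"
```

```text
the job is handed in; nothing more can be done
None
```

I opened the cover to its stop, turned the wheel to bring the vial in front of the snout, then shut the cover and handed the job in at about 30 s. The hand-in gives no verdict.

- **Wheel:** Three grip-and-turn strokes on the right side of the rim, the last one extended, moved the vial about 60 mm to the left.
- **Vial:** A close wrist-camera view put the vial about 0.5 mm to the right of the snout's centre line. The same model fitted the top and scene pictures, but reading positions off single pixels gave up to about 2 mm. The limit is 3 mm. After the cover was shut, the top and scene cameras put the vial within 0.3 mm of where it was before.
- **Cover:** It opened to its stop, where the picture matched 0.19 m. On closing it travelled 0.189 m until the force rose and it stopped moving, and the wrist picture then matched fully shut. It had started about 4–5 mm ajar.
- **Surroundings:** At the end the gripper was clear of the console with almost no force on it. I saw no bystander moved in the pictures, but did not measure them one by one.

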